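# Lock the cross-slide carriage with its ball-lock pin

## Task

Lock the carriage of the aluminium cross-slide on its bed with the ball-lock pin, the one with the black handle and the red thumb button: hold the button squeezed in, take the pin out of its stand, put it down through the red-ringed hole until its collar sits flat on the carriage, then let go so that the button springs out and the pin locks. Leave the plain pin with the bare metal knob in its stand.

Things in the scene. Friction and masses are not known exactly. Their poses are not given: they have to be found in the camera images.
- lock_pin: Ball-lock pin, 0.16 kg, upright in a blue stand 70 mm high (26 mm hole, 6 mm plate). Origin: centre of its 40 mm collar's underside, on the stand; z up to the black handle, 24 x 24 mm, 10 to 54 mm above origin. Shank 16 mm, nose tapers from 44 to 56 mm below; brass lugs, 32 to 40 mm below, 36 mm across along y, draw in to 17 mm while the button is pressed: lift 60 mm to clear. Final yaw is free.
- thumb_button (a joint): Red button on the handle's +y face, 16 mm wide (x), 21 to 47 mm above the pin's origin, 7 mm proud: 31 mm over handle and button. Squeeze along the pin's y axis down to 24 mm. Value m: 0 = out (lugs out, pin locked in a hole), 0.007 = fully in, flush. 3 N starts it, 7 N presses it fully; it springs back when released. Grip about 40 N to hold it and the pin.
- lock_hole (a point): Centre of the mouth of the red-ringed hole in the carriage's top face, 74 mm above the table; z up. Round, 26 mm across, straight down through the 12 mm carriage and 12 mm bed plates (24 mm in all), 50 mm free below. The lugs clear the bed only when the collar is within 8 mm of the carriage. A steel boss 18 mm high stands on the carriage 85 mm away.
- plain_pin: Bystander to leave alone: plain pin of the same size in a like blue stand, with a round bare aluminium knob 24 mm across reaching 54 mm above its origin, no button, no lugs. Origin: centre of its collar's underside, 70 mm above the table; z up.
Things that resemble listed ones, but are neither listed nor needed, are in the scene too. Leave any green or purple look-alike of the lock_pin alone.

How it is judged (in metres and radians):
On the way:
1. the pin is in the carriage hole with its button held in (z of lock_pin in the frame of lock_hole below 0.02 m and horizontal distance between lock_pin and lock_hole below 0.012 m and value of joint thumb_button above 0.004 m), for 0.1 s.
At the end, for the whole second after the job is handed in: The ball-lock pin stands upright (within 10 degrees) in the red-ringed hole, within 10 mm of its centre, collar down on the carriage within 4 mm, button sprung out to less than 2 mm of travel, at rest; the plain pin is within 20 mm of where it stood (z of lock_pin in the frame of lock_hole between -0.004 and 0.004 m and horizontal distance between lock_pin and lock_hole below 0.01 m and angle between lock_pin's own z axis and vertical below 0.17 rad and value of joint thumb_button below 0.002 m and linear speed of lock_pin below 0.02 m/s and distance of plain_pin from where it was at the start of the episode below 0.02 m); the robot touches nothing.
It fails at once if the plain pin is pulled from its stand or knocked over (distance of plain_pin from where it was at the start of the episode above 0.02 m or angle between plain_pin's own z axis and vertical above 0.35 rad).
It also fails if it takes over 45 s, if anything falls off the work surface, if the arm or the gripper's body presses on something with over 40 N, if the wrist force passes 120 N, or if a joint passes its speed limit or range.

## Robot

A 6-joint arm with a two-finger parallel gripper is mounted at the origin on the work surface. World frame = base frame: x ahead of the robot, y to its left, z up, the work surface at z = 0. Lengths are in m, angles in degrees, forces in N, time in s.
With the tool pointing down it reaches from about 0.3 to 0.75 m from the base axis. Payload 8.5 kg.
Tool frame: the origin (TCP) lies at the very end of the fingers, on their centre line; the grasp point (between the pads) lies 19 mm behind it; z points along the fingers, y is the line along which they close (so a half turn about z gives the same grasp; the last joint's range is limited). The gripper opens to 85 mm and grips with 20 to 120 N. Pads are 22 mm wide; open, the fingers measure 114 mm over their backs; the gripper's body (76 mm by 85 mm) begins 54 mm behind the grasp point. The pads swing forward as they close: fully open they stand 13 mm farther back than shut.
Start: joints at [58.826, 21.807, 74.336, -0, 83.858, -12.336], TCP at [0.178, 0.521, 0.231] pointing down, gripper open.
Joint ranges: [-178.18, 178.18], [-50.72, 133.34], [12.68, 142.11], [-81.47, 261.47], [9.98, 163.14], [-165.26, 165.26]. Speed limits (degrees/s): [136.94, 136.94, 180, 180, 180, 180].

## Interface

Orientations are given as a 3x3 rotation matrix whose columns are the frame's x, y, z axes.
In Python, from rig import observe, cams, ticket gives the robot as it stands.
- The arm moves only by the tool move_arm, never from a script. Its arguments are lists of equal length, an entry for each row: "jaw": the finger opening in cm, from 0 to 8.54; "dp": the shift along the tool's x, y, z in cm, a list of three; "turn": the turn, a rotation vector about the tool's x, y, z in rad, a list of three. In form: {"jaw": [jaw, ...], "dp": [[tx, ty, tz], ...], "turn": [[wx, wy, wz], ...]}. A call has 1 to 12 rows; each row shifts and turns the commanded pose from where the row before left it, along the tool's axes as they then stand; what a row does not reach is not made up. A row lasts 1/12 s, in which the tool goes at most 41.7 mm and 7.16 degrees, less where a joint would pass 70% of its speed; a pose out of reach is approached as far as the arm can. A call is refused whole if a number of a shift passes 4.17 or a number of a turn 0.125, either way. A call with a gripper value outside its range is refused whole. The fingers move at their own pace and stop on an object; "force" is the grip in N (left out, the last holds). Time passes only in rows, so rows that do not move let the fingers close. It gives the time, the measured TCP pose, the force, the opening and the grip force at its end, in the units of the state.
- observe(): the state, without advancing time (a new reading comes with each control period).
- cams.get_image(name): name is "side" or "top"; returns (picture, depth): 480x640x3 uint8, red, green, blue; 480x640 float32, m along the optical axis (not along the pixel's ray), 0 where there is no reading.
- cams.calibration(name): a dict with "vertical_fov" (degrees; the focal length in pixels is half the picture's height over the tangent of half this angle, whatever the lens; pixels are square), "cx", "cy" (the principal point, pixels), "view" (4x4, takes a point from world to camera coordinates). Camera axes: x right, y up, looking along -z (the intrinsics and any distortion apply to the point x, -y, -z); pixel columns grow to the right and rows downward; lengths in m; the calibration is good to about 2 mm. A picture is of the moment at which its call begins. calibration takes no time and is no camera call.
- ticket.close_job(): hands the job in; it is judged then, once.
Trained networks look in the newest picture that a camera, given by its name, has taken for a name from the list of things; names that differ only in an ending like _2 or _b are one class to them, and where a whole thing is asked for, a point or a joint stands for the part that bears it (a point fixed in the world has none). Each returns a list of dicts, best first, with "p" (0 to 1); they miss things now and then, are a little off and sometimes report something else, mostly with a low value. They report only what shows in the picture. A call takes as long as a camera call. They do not tell look-alikes from the thing itself.
- cams.spot_in(camera, query): "box" ([centre column, centre row, width, height] as shares, 0 to 1, of the picture: columns of its width, rows of its height, round what is visible of it).
- cams.outline_of(camera, query): "mask" (480x640 bool, what is visible of it) and "box" ([centre column, centre row, width, height] as shares, 0 to 1, of the picture: columns of its width, rows of its height, round what is visible of it).
- cams.mark_of(camera, query): "location" ([column, row] as shares, 0 to 1, of the picture: columns of its width, rows of its height: a listed point, or the origin of a listed thing).
The state is a dict: "time_s": time; "q": joint angles; "qvel": joint speeds; "joint_efforts": joint torques, N m; "position": TCP position; "tool_rot": TCP orientation; "ft_force": force on the tool from outside, world axes, zero at the start; "wrist_torque": the same for the moment, N m; "grip_width": finger opening in m; "gripper_force": force on a finger pad.
Only numpy, scipy, OpenCV 4.12 (cv2) and the standard library are available. Lean on these libraries where they do the work, as an engineer would, in place of code of your own. Each camera call takes 0.05 s, during which the arm holds its last target. There are 200 camera calls.

## Working session

There is one attempt and no reset: what is moved stays moved. The work goes in short steps, Python scripts to look and compute and a tool call to move; the robot and the scene stay as the last step left them, time stands still between calls to the robot, and variables do not carry over. Pictures are saved under pics/ and viewed, at most 10 in all, crops included, and the job is handed in when it is done.

Besides the shell and the picture viewer there is one more tool, called after ">>>" as name(argument=value, ...) on one line, values as JSON. move_arm: Moves the arm, as the interface text tells. Its arguments: {"type":"object","properties":{"jaw":{"type":"array","items":{"type":"number"}},"dp":{"type":"array","items":{"type":"array","items":{"type":"number"}}},"turn":{"type":"array","items":{"type":"array","items":{"type":"number"}}},"force":{"type":"number"}},"required":["jaw","dp","turn"]}

```bash
mkdir -p pics; ls; python3 - <<'E'
from rig import observe,cams
import cv2,numpy as np
for n in("side","top"):
    im,d=cams.get_image(n); cv2.imwrite(f"pics/{n}0.png",im[...,::-1]); c=cams.calibration(n); print(n,c)
    np.save(f"{n}d.npy",d)
    for q in("lock_pin","plain_pin","lock_hole","thumb_button"):
        print(q,[(round(r["p"],2),np.round(np.array(r["location"])*[640,480],1)) for r in cams.mark_of(n,q)])
s=observe();print(s["time_s"],s["position"],s["tool_rot"],s["grip_width"])
E
```

```text
pics
side {'vertical_fov': 51.355643425552806, 'cx': 320.96910143470546, 'cy': 241.2567524234699, 'view': array([[-9.63270637e-01, -2.68532445e-01,  7.56632152e-05,
         5.54450030e-01],
       [ 2.13625436e-01, -7.66139256e-01,  6.06131020e-01,
        -1.01540974e-01],
       [-1.62707876e-01,  5.83884378e-01,  7.95364810e-01,
        -7.01406060e-01],
       [ 0.00000000e+00,  0.00000000e+00,  0.00000000e+00,
         1.00000000e+00]])}
lock_pin [(0.96, array([370.5, 429.6])), (0.77, array([301.7, 277.7])), (0.66, array([247. , 198.3])), (0.55, array([413.8, 286. ]))]
plain_pin [(0.77, array([237.1, 406.8]))]
lock_hole [(0.74, array([344.2, 132.7]))]Traceback (most recent call last):
  File "<stdin>", line 7, in <module>
ValueError: it knows: lock_hole, lock_pin, plain_pin
```

```bash
cat > h.py <<'E'
from rig import observe,cams
import cv2,numpy as np
def K(n):
    c=cams.calibration(n); f=240/np.tan(np.radians(c["vertical_fov"]/2)); return f,c["cx"],c["cy"],c["view"]
def atz(n,u,v,z):   # pixel -> world point on plane z
    f,cx,cy,V=K(n); R,t=V[:3,:3],V[:3,3]; C=-R.T@t
    d=R.T@np.array([(u-cx)/f,-(v-cy)/f,-1]); return C+d*(z-C[2])/d[2]
def cloud(n,d):     # depth -> world points HxWx3
    f,cx,cy,V=K(n); v,u=np.mgrid[:480,:640]
    P=np.stack([(u-cx)/f*d,-(v-cy)/f*d,-d],-1); return (P-V[:3,3])@V[:3,:3]
def proj(n,p):
    f,cx,cy,V=K(n); q=V[:3,:3]@p+V[:3,3]; return cx+f*q[0]/-q[2],cy-f*q[1]/-q[2]
E
python3 - <<'E'
from h import *
for n in("side","top"):
    im,d=cams.get_image(n); cv2.imwrite(f"pics/{n}0.png",im[...,::-1]); np.savez(f"{n}0.npz",im=im,d=d)
    for q,z in(("lock_pin",.07),("plain_pin",.07),("lock_hole",.074)):
        for r in cams.mark_of(n,q):
            uv=np.array(r["location"])*[640,480]; print(n,q,round(r["p"],2),uv.round(),atz(n,*uv,z).round(4))
s=observe();print(s["time_s"],s["position"],s["tool_rot"],s["grip_width"])
E
```

```text
side lock_pin 0.79 [415. 287.] [0.4175 0.1162 0.07  ]
side lock_pin 0.79 [247. 198.] [0.682 0.029 0.07 ]
side lock_pin 0.67 [300. 276.] [0.5659 0.1398 0.07  ]
side plain_pin 0.65 [237. 407.] [0.5818 0.3242 0.07  ]
side lock_hole 0.97 [345. 132.] [ 0.5751 -0.1482  0.074 ]
top lock_pin 0.83 [198. 319.] [0.436  0.2782 0.07  ]
top lock_pin 0.81 [319. 329.] [0.4149 0.0895 0.07  ]
top lock_pin 0.65 [371. 157.] [ 0.6876 -0.0019  0.07  ]
top lock_pin 0.58 [284. 237.] [0.5613 0.1417 0.07  ]
top plain_pin 0.79 [166. 228.] [0.5806 0.329  0.07  ]
top lock_hole 0.9 [463. 225.] [ 0.5729 -0.144   0.074 ]
0.6 [0.17757033 0.52050048 0.23131087] [[-9.46435008e-01  3.22894369e-01 -5.65465863e-05]
 [ 3.22894372e-01  9.46435005e-01 -7.93613051e-05]
 [ 2.78923501e-05 -9.33688919e-05 -9.99999995e-01]] 0.08543088110101851
```

View pics/side0.png

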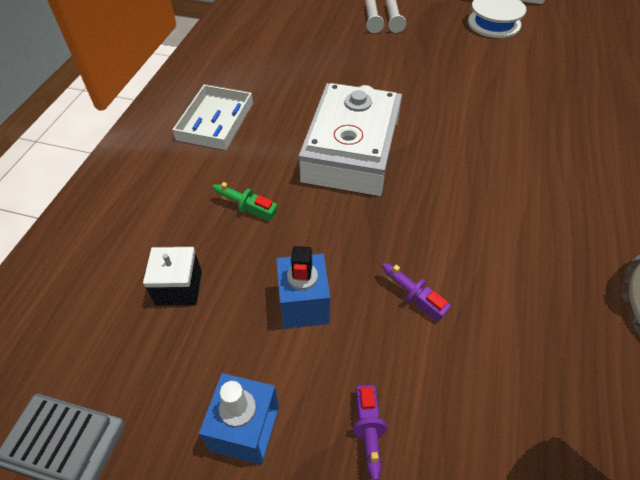

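View pics/top0.png

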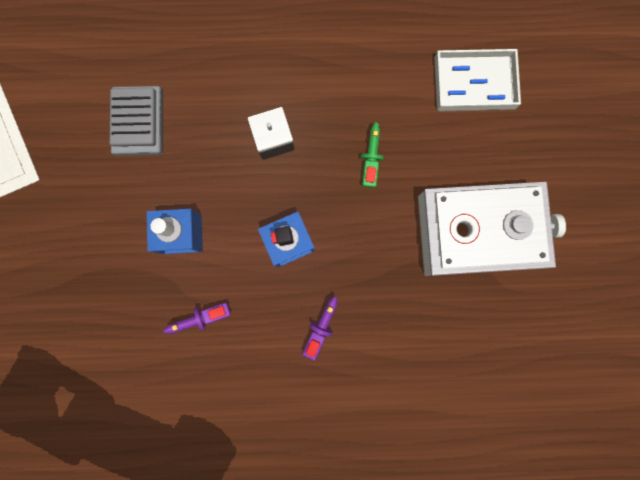

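Candidates for the lock pin are the black-handled pin in its blue stand (side 301,275; top 284,237), the green look-alike (side 247,200) and two purple ones (side 415,290 and 370,430). The plain knob pin is at side 237,405. I choose the black-handled one with the red button, and the red-ringed hole is at top (464,228).

```bash
python3 - <<'E'
from h import *
for n,(u0,u1,v0,v1) in(("top",(255,320,205,270)),("side",(270,335,235,330))):
    D=np.load(n+"0.npz"); im=D["im"].astype(int);W=cloud(n,D["d"])
    m=np.zeros((480,640),bool);m[v0:v1,u0:u1]=1; m&=D["d"]>0
    r,g,b=im[...,0],im[...,1],im[...,2]
    bl=m&(im.max(-1)<60)&(W[...,2]>.075); tp=bl&(W[...,2]>.119)
    red=m&(r>110)&(g<70)&(b<70)&(W[...,2]>.075)
    for k,M in(("blacktop",tp),("black",bl),("red",red)):
        P=W[M]; print(n,k,M.sum(),P.mean(0).round(4),P.min(0).round(4),P.max(0).round(4))
    if tp.sum()>5: print(cv2.minAreaRect((W[tp][:,:2]*1000).astype(np.float32)))
    if red.sum()>5: print("red rect",cv2.minAreaRect((W[red][:,:2]*1000).astype(np.float32)))
    bs=m&(b>120)&(r<70)&(abs(W[...,2]-.07)<.006); print("stand",cv2.minAreaRect((W[bs][:,:2]*1000).astype(np.float32)),W[bs][:,2].mean())
    co=m&(im.min(-1)>90)&(W[...,2]>.072); print("collar",cv2.minAreaRect((W[co][:,:2]*1000).astype(np.float32)),W[co][:,2].mean())
# hole: ring ellipse, and dark hole
for n,c in(("top",(464,228)),("side",(348,134))):
    D=np.load(n+"0.npz"); im=D["im"].astype(int); r,g,b=im[...,0],im[...,1],im[...,2]
    m=np.zeros((480,640),bool);m[c[1]-25:c[1]+25,c[0]-25:c[0]+25]=1
    ring=m&(r-g>50)&(r-b>50); v,u=np.nonzero(ring); e=cv2.fitEllipse(np.stack([u,v],1).astype(np.float32)); print(n,"ring",e,atz(n,*e[0],.074).round(4))
    W=cloud(n,D["d"]);mm=m&~ring&(im.min(-1)>150); print("carriage z",np.median(W[mm][:,2]))
D=np.load("top0.npz")["im"][200:275,245:325,::-1];S=np.load("side0.npz")["im"][235:330,265:345,::-1]
cv2.imwrite("pics/crop1.png",np.hstack([cv2.resize(D,(400,375),interpolation=3),cv2.resize(S,(316,375),interpolation=3)]))
E
```

```text
top blacktop 48 [0.5591 0.1377 0.1231] [0.5472 0.1277 0.1193] [0.5708 0.1513 0.1268]
top black 71 [0.5558 0.1371 0.1181] [0.5467 0.1272 0.0939] [0.5708 0.1513 0.1268]
top red 30 [0.557  0.1532 0.1187] [0.549  0.1499 0.1134] [0.564  0.1565 0.1265]
((558.9708862304688, 139.04319763183594), (21.872533798217773, 21.987524032592773), 10.174151420593262)
red rect ((556.1880493164062, 153.0844268798828), (15.17494010925293, 5.356617450714111), 14.010408401489258)
stand ((559.2404174804688, 139.28125), (61.72943878173828, 63.79225158691406), 22.48933219909668) 0.06988400223460527
collar ((555.2158203125, 146.24310302734375), (38.32162094116211, 54.820621490478516), 32.6218147277832) 0.07798908014752233
side blacktop 312 [0.5616 0.1424 0.1225] [0.5493 0.1282 0.119 ] [0.5743 0.1545 0.126 ]
side black 407 [0.5601 0.1436 0.1176] [0.5493 0.1282 0.0835] [0.5743 0.1605 0.126 ]
side red 92 [0.5584 0.1557 0.1143] [0.5519 0.1502 0.0944] [0.5672 0.1606 0.1186]
((562.0201416015625, 141.42955017089844), (22.987966537475586, 24.8380126953125), 8.710306167602539)
red rect ((559.5774536132812, 155.6172332763672), (15.657942771911621, 8.379809379577637), 10.07585334777832)
stand ((562.16943359375, 140.95265197753906), (63.507469177246094, 70.70466613769531), 22.33881378173828) 0.06909565553071502
collar ((562.013916015625, 143.51702880859375), (38.028560638427734, 33.02144241333008), 14.83276653289795) 0.07523597375322952
top ring ((464.39337158203125, 228.38063049316406), (28.713773727416992, 29.536211013793945), 134.61073303222656) [ 0.5675 -0.146   0.074 ]
carriage z 0.07408132055555769
side ring ((348.034423828125, 134.09878540039062), (18.723255157470703, 28.606727600097656), 91.99726104736328) [ 0.5698 -0.1448  0.074 ]
carriage z 0.07297645681054135
```

View pics/crop1.png

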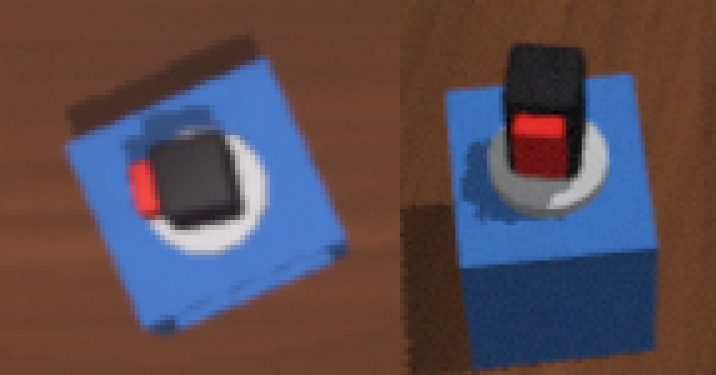

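The crop shows the black handle with the red button facing world +y and a yaw of about 10°. The pin is near (0.5605, 0.140) and the hole near (0.5687, -0.1455).

>>> move_arm(jaw=[5.5,5.5,5.5,5.5,5.5,5.5,5.5,5.5,5.5,5.5,5.5,5.5], dp=[[-3.45,-1.67,0],[-3.45,-1.67,0],[-3.45,-1.67,0],[-3.45,-1.67,0],[-3.45,-1.67,0],[-3.45,-1.67,0],[-3.45,-1.67,0],[-3.45,-1.67,0],[-3.45,-1.67,0],[-3.45,-1.67,0],[-3.45,-1.67,0],[-3.45,-1.67,0]], turn=[[0,0,0],[0,0,0],[0,0,0],[0,0,0],[0,0,0],[0,0,0],[0,0,0],[0,0,0],[0,0,0],[0,0,0],[0,0,0],[0,0,0]], force=40)

```text
time_s: 1.6
position: [0.5058, 0.1955, 0.2315]
tool_rot: [[-0.946, 0.323, 0.0], [0.323, 0.946, 0.0], [-0.0, 0.0, -1.0]]
ft_force: [-0.1, 0.6, 0.6]
grip_width: 0.0553
gripper_force: 0.0
```

>>> move_arm(jaw=[5.5,5.5,5.5,5.5,5.5,5.5,5.5,5.5], dp=[[-3.5,-1.7,0],[-3.5,-1.7,0],[0,0,0],[0,0,0],[0,0,0],[0,0,0],[0,0,0],[0,0,0]], turn=[[0,0,0],[0,0,0],[0,0,-0.102],[0,0,-0.102],[0,0,-0.102],[0,0,-0.102],[0,0,-0.102],[0,0,0]])

```text
time_s: 2.27
position: [0.56, 0.1424, 0.2313]
tool_rot: [[-0.983, -0.184, -0.0], [-0.184, 0.983, 0.0], [0.0, 0.0, -1.0]]
ft_force: [0.1, -0.5, 0.3]
grip_width: 0.055
gripper_force: 0.0
```

```bash
cat > to.py <<'E'
import sys
from h import *
s=observe();t=np.array(list(map(float,sys.argv[1:4])));R=s["tool_rot"]
print(s["time_s"],s["position"].round(4) if hasattr(s["position"],"round") else s["position"],"q",np.round(s["q"],1))
print("grip",s["grip_width"],s["gripper_force"],"F",np.round(s["ft_force"],1))
print("tool y heading",np.degrees(np.arctan2(R[1][1],R[0][1])).round(2),"dp cm",((t-s["position"])@np.array(R)*100).round(2))
E
python3 to.py .5601 .1422 .087
```

```text
2.2667 [0.56   0.1424 0.2313] q [  2.5  24.6  69.8   0.   85.6 -98.1]
grip 0.055004056351991536 0.0 F [ 0.1 -0.5  0.3]
tool y heading 100.58 dp cm [-1.000e-02 -2.000e-02  1.443e+01]
```

>>> move_arm(jaw=[5.5,5.5,5.5,5.5,5.5,5.5,5.5,5.5], dp=[[0,0,3],[0,0,3],[0,0,3],[0,0,2],[0,0,1.4],[0,0,1],[0,0,1],[0,0,0]], turn=[[0,0,0],[0,0,0],[0,0,0],[0,0,0],[0,0,0],[0,0,0],[0,0,0],[0,0,0]])

```text
time_s: 2.93
position: [0.5594, 0.1424, 0.0858]
tool_rot: [[-0.984, -0.179, -0.002], [-0.179, 0.984, -0.0], [0.002, 0.0, -1.0]]
ft_force: [0.7, -0.4, -0.1]
grip_width: 0.055
gripper_force: 0.0
```

```bash
python3 to.py .5601 .1422 .087; python3 - <<'E'
from h import *
im,d=cams.get_image("side");im2,_=cams.get_image("top")
cv2.imwrite("pics/g1.png",np.hstack([cv2.resize(im[190:340,240:400,::-1],(400,375),interpolation=3),cv2.resize(im2[180:300,220:348,::-1],(400,375),interpolation=3)]))
E
```

```text
2.9333 [0.5594 0.1424 0.0858] q [  2.5  32.6  81.9  -0.   65.6 -97.8]
grip 0.055026475159993406 0.0 F [ 0.7 -0.4 -0.1]
tool y heading 100.3 dp cm [-0.07 -0.03 -0.12]
```

View pics/g1.png

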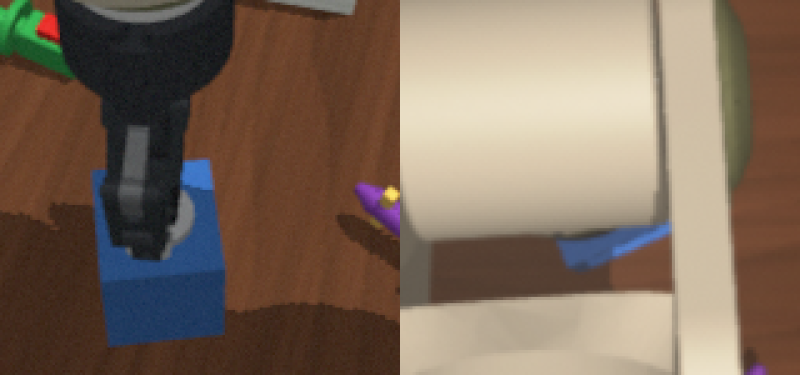

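```bash
python3 - <<'E'
from h import *
im,d=cams.get_image("side");W=cloud("side",d)
s=observe();R=np.array(s["tool_rot"]);p=np.array(s["position"])
L=(W-p)@R*1000   # tool frame mm
m=(d>0)&(abs(L[...,2]+10)<12)&(abs(L[...,1])<70)&(abs(L[...,0])<30)&(W[...,2]>.083)
for lo in range(-40,70,6):
    k=m&(L[...,1]>=lo)&(L[...,1]<lo+6)
    if k.sum()>4: print(lo,k.sum(),"x",L[k][:,0].min().round(1),L[k][:,0].max().round(1),"z",L[k][:,2].min().round(1),L[k][:,2].max().round(1))
for q in([0,30,0],[11,30,0],[-11,30,0]):
    u,v=proj("side",p+R@np.array(q)/1000);print(q,(u-240)*2.5,(v-190)*2.5)
E
```

```text
-10 7 x 10.0 10.3 z -8.7 0.3
2 15 x 9.3 10.1 z -19.9 1.4
8 17 x 6.8 9.5 z -21.0 2.0
26 6 x 9.1 9.2 z -17.4 -9.1
32 25 x -12.6 8.7 z -17.5 -4.6
38 47 x -8.9 4.7 z -21.9 -8.9
[0, 30, 0] 149.39920158014388 251.2200602451702
[11, 30, 0] 171.375081342768 252.96103973188139
[-11, 30, 0] 127.46526356199581 249.48240347944022
```

>>> move_arm(jaw=[4.5,3.6,3,2.6,2.2,2,2,2,2], dp=[[0,0,-0.1],[0,0,0],[0,0,0],[0,0,0],[0,0,0],[0,0,0],[0,0,0],[0,0,0],[0,0,0]], turn=[[0,0,0],[0,0,0],[0,0,0],[0,0,0],[0,0,0],[0,0,0],[0,0,0],[0,0,0],[0,0,0]], force=45)

```text
time_s: 3.83
position: [0.5609, 0.1418, 0.0897]
tool_rot: [[-0.984, -0.18, 0.003], [-0.18, 0.984, -0.001], [-0.003, -0.002, -1.0]]
ft_force: [0.3, -4.0, 6.3]
grip_width: 0.0232
gripper_force: 44.5
```

>>> move_arm(jaw=[2,2,2,2,2,2,2,2], dp=[[0,0,-0.6],[0,0,-1],[0,0,-1.5],[0,0,-2],[0,0,-2],[0,0,-2],[0,0,-2],[0,0,0]], turn=[[0,0,0],[0,0,0],[0,0,0],[0,0,0],[0,0,0],[0,0,0],[0,0,0],[0,0,0]])

```text
time_s: 4.5
position: [0.5612, 0.1427, 0.2039]
tool_rot: [[-0.984, -0.18, 0.007], [-0.18, 0.984, 0.001], [-0.007, -0.001, -1.0]]
ft_force: [-0.3, -1.4, -1.1]
grip_width: 0.0232
gripper_force: 44.2
```

```bash
python3 to.py .5687 -.1455 .2; python3 - <<'E'
from h import *
im,d=cams.get_image("side");np.savez("side1.npz",im=im,d=d)
cv2.imwrite("pics/l1.png",cv2.resize(im[120:340,180:420,::-1],(720,660))[60:])
E
```

```text
4.5 [0.5612 0.1427 0.2039] q [  2.6  25.7  72.6   0.   81.3 -97.8]
grip 0.023192661270522403 44.228694811463356 F [-0.3 -1.4 -1.1]
tool y heading 100.39 dp cm [  4.47 -28.48   0.38]
```

View pics/l1.png

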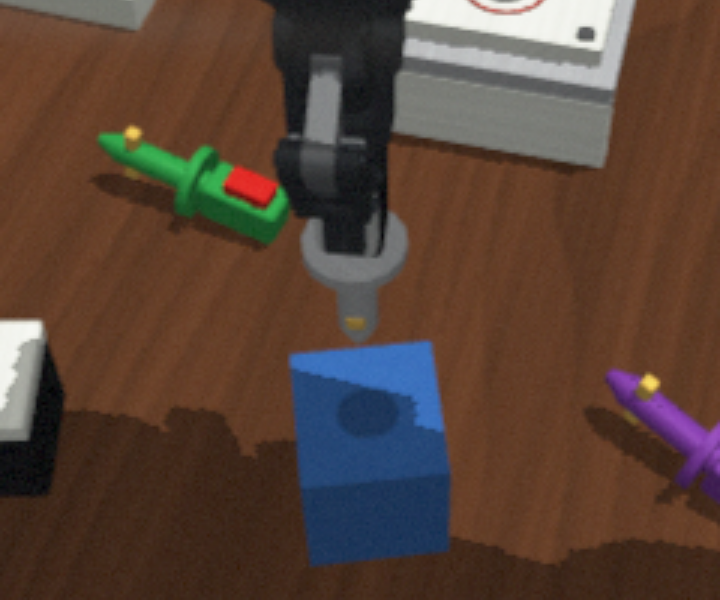

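The pin is out of its stand and upright, the lugs are drawn in, and the stand hole at crop (365,412) is empty. Moving over the hole.

>>> move_arm(jaw=[2,2,2,2,2,2,2,2,2,2,2,2], dp=[[0.2,-1.5,0],[0.4,-2.5,0],[0.5,-3.2,0],[0.5,-3.2,0],[0.5,-3.2,0],[0.5,-3.2,0],[0.5,-3.2,0],[0.5,-3.2,0],[0.47,-2.7,0],[0.4,-1.78,0],[0,0,0],[0,0,0]], turn=[[0,0,0],[0,0,0],[0,0,0],[0,0,0],[0,0,0],[0,0,0],[0,0,0],[0,0,0],[0,0,0],[0,0,0],[0,0,0],[0,0,0]])

```text
time_s: 5.55
position: [0.5654, -0.1383, 0.1981]
tool_rot: [[-0.984, -0.179, -0.002], [-0.179, 0.984, 0.001], [0.002, 0.002, -1.0]]
ft_force: [-0.0, 0.9, -1.3]
grip_width: 0.0235
gripper_force: 44.4
```

```bash
python3 to.py .5687 -.1455 .2; python3 - <<'E'
from h import *
im,d=cams.get_image("side");np.savez("side2.npz",im=im,d=d)
p=observe()["position"];u,v=proj("side",np.array([p[0],p[1],p[2]-.02]));print(u,v)
cv2.imwrite("pics/h1.png",cv2.resize(im[40:200,260:460,::-1],(750,600)))
W=cloud("side",d)
for z0 in(.19,.194,.184): print(z0,proj("side",np.array([p[0],p[1],z0])))
E
```

```text
5.55 [ 0.5654 -0.1383  0.1981] q [ -25.4   26.5   72.3    0.    81.4 -125.7]
grip 0.023542987681878656 44.366849809885025 F [-0.   0.9 -1.3]
tool y heading 100.29 dp cm [-0.2  -0.77 -0.19]
352.78771450855254 82.54547304488034
0.19 (np.float64(353.19480558908197), np.float64(75.65813420446548))
0.194 (np.float64(353.33754221888273), np.float64(73.24325561489209))
0.184 (np.float64(352.9830420930252), np.float64(79.24083847171954))
```

View pics/h1.png

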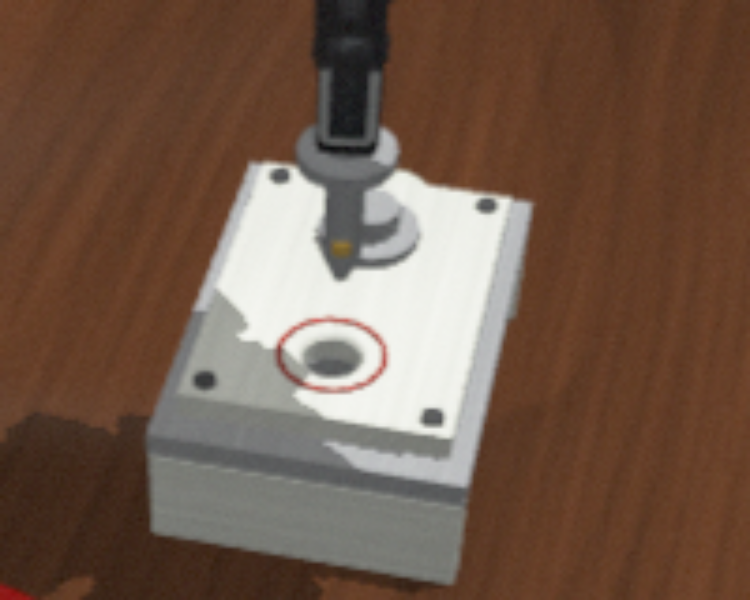

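The pin hangs nose down at crop (341,277), upright, short of the ring centred at crop (333,355). Measuring its axis against the ring in the same camera.

```bash
python3 - <<'E'
from h import *
D=np.load("side2.npz");im=D["im"].astype(int);d=D["d"];W=cloud("side",d)
p=np.array(observe()["position"]);V=K("side")[3];C=-V[:3,:3].T@V[:3,3]
m=(d>0)&(np.hypot(W[...,0]-p[0],W[...,1]-p[1])<.035)
h=p[:2]-C[:2];h/=np.linalg.norm(h);l=np.array([-h[1],h[0]])
for z in np.arange(.120,.196,.006):
    k=m&(abs(W[...,2]-z)<.003); P=W[k][:,:2]
    if len(P)>3:
        a=P@l;b=P@h; print(z.round(3),len(P),"lat",(a.min()*1e3).round(1),(a.max()*1e3).round(1),"near",(b.min()*1e3).round(1),"far",(b.max()*1e3).round(1))
r,g,b=im[...,0],im[...,1],im[...,2]; M=np.zeros_like(m);M[110:160,320:375]=1
v,u=np.nonzero(M&(r-g>40)&(r-b>40));e=cv2.fitEllipse(np.stack([u,v],1).astype(np.float32));H=atz("side",*e[0],.074)
zc=np.median(W[M&(im.min(-1)>190)][:,2]);H2=atz("side",*e[0],zc)
print("ring",e[0],H,zc,H2); print("ring lat,h",H[:2]@l*1e3,H[:2]@h*1e3,H2[:2]@h*1e3,"tcp",p[:2]@l*1e3,p[:2]@h*1e3,"l",l,"h",h)
E
```

```text
0.126 9 lat 525.9 532.2 near 238.6 far 243.7
0.132 21 lat 521.8 537.2 near 238.5 far 248.8
0.138 30 lat 521.9 535.8 near 236.5 far 243.9
0.144 37 lat 522.1 536.0 near 236.8 far 244.9
0.15 29 lat 522.5 536.2 near 236.9 far 244.2
0.156 38 lat 521.4 536.5 near 236.2 far 245.5
0.162 36 lat 521.8 536.8 near 236.8 far 244.8
0.168 22 lat 523.4 535.3 near 237.3 far 242.1
0.174 5 lat 510.8 536.7 near 230.0 far 240.7
0.18 142 lat 509.7 549.4 near 224.3 far 260.2
0.186 149 lat 510.0 548.1 near 225.4 far 260.0
0.192 36 lat 517.6 540.5 near 232.8 far 238.5
ring (348.0311584472656, 134.1417999267578) [ 0.56980196 -0.14471046  0.074     ] 0.0730006686114478 [ 0.57003677 -0.14585631  0.07300067]
ring lat,h 530.267212910792 253.83472820457203 255.00438547237496 tcp 527.4719133289933 245.81498017142476 l [0.98051143 0.19646207] h [ 0.19646207 -0.98051143]
```

>>> move_arm(jaw=[2,2,2,2,2,2,2], dp=[[-0.05,-0.45,0],[-0.06,-0.5,0],[0,0,1],[0,0,1.5],[0,0,1],[0,0,0],[0,0,0]], turn=[[0,0,0],[0,0,0],[0,0,0],[0,0,0],[0,0,0],[0,0,0],[0,0,0]])

```text
time_s: 6.18
position: [0.5685, -0.1468, 0.1637]
tool_rot: [[-0.984, -0.181, -0.001], [-0.181, 0.984, 0.001], [0.001, 0.001, -1.0]]
ft_force: [0.6, -0.4, -1.1]
grip_width: 0.0236
gripper_force: 44.4
```

```bash
python3 to.py .5683 -.1474 .0937; python3 - <<'E'
from h import *
im,d=cams.get_image("side");W=cloud("side",d)
p=np.array(observe()["position"]);V=K("side")[3];C=-V[:3,:3].T@V[:3,3]
h=np.array([.19646207,-.98051143]);l=np.array([-h[1],h[0]])
m=(d>0)&(np.hypot(W[...,0]-p[0],W[...,1]-p[1])<.035)
for z in np.arange(.084,.156,.006):
    k=m&(abs(W[...,2]-z)<.003); P=W[k][:,:2]
    if len(P)>3:
        a=P@l;b=P@h; print(z.round(3),len(P),"lat",(a.min()*1e3).round(1),(a.max()*1e3).round(1),"near",(b.min()*1e3).round(1))
cv2.imwrite("pics/h2.png",cv2.resize(im[60:180,280:430,::-1],(750,600)))
E
```

```text
6.1833 [ 0.5685 -0.1468  0.1637] q [ -26.    28.7   74.5    0.    76.9 -126.4]
grip 0.02361150158712621 44.44628678262234 F [ 0.6 -0.4 -1.1]
tool y heading 100.4 dp cm [ 0.03 -0.06  7.  ]
0.09 7 lat 527.7 534.3 near 250.8
0.096 12 lat 524.8 536.0 near 247.8
0.102 23 lat 523.4 537.8 near 246.1
0.108 38 lat 523.6 538.2 near 245.8
0.114 27 lat 524.0 538.3 near 246.2
0.12 36 lat 522.8 538.7 near 245.3
0.126 30 lat 523.2 538.7 near 246.7
0.132 22 lat 523.4 537.4 near 245.6
0.144 53 lat 511.9 550.0 near 233.9
0.15 207 lat 512.1 550.5 near 234.1
```

View pics/h2.png

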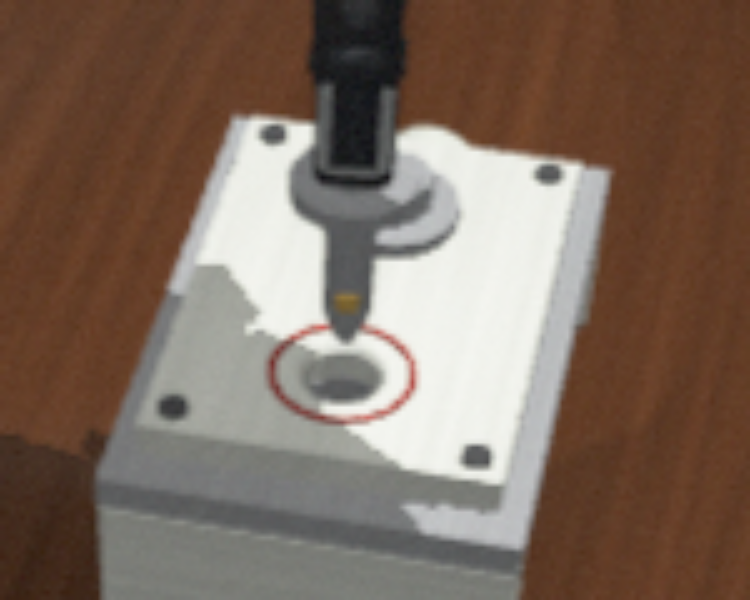

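The nose (crop 346,338) is directly above the hole centre (343,375), aligned to within about 1 mm. Inserting.

>>> move_arm(jaw=[2,2,2,2,2,2,2,2], dp=[[0,0,1],[0,0,1],[0,0,1],[0,0,1],[0,0,1],[0,0,0.8],[0,0,0.5],[0,0,0]], turn=[[0,0,0],[0,0,0],[0,0,0],[0,0,0],[0,0,0],[0,0,0],[0,0,0],[0,0,0]])

```text
time_s: 6.9
position: [0.5682, -0.1469, 0.1]
tool_rot: [[-0.984, -0.18, -0.002], [-0.18, 0.984, 0.001], [0.002, 0.001, -1.0]]
ft_force: [-0.5, -0.1, -1.5]
grip_width: 0.0237
gripper_force: 44.5
```

>>> move_arm(jaw=[2,2,2,2,2,2], dp=[[0,0,0.2],[0,0,0.2],[0,0,0.2],[0,0,0.1],[0,0,0],[0,0,0]], turn=[[0,0,0],[0,0,0],[0,0,0],[0,0,0],[0,0,0],[0,0,0]])

```text
time_s: 7.4
position: [0.5687, -0.1471, 0.0944]
tool_rot: [[-0.984, -0.18, 0.0], [-0.18, 0.984, -0.0], [-0.0, -0.0, -1.0]]
ft_force: [0.3, -0.3, -1.9]
grip_width: 0.0237
gripper_force: 44.5
```

>>> move_arm(jaw=[2,2,2,2], dp=[[0,0,0.1],[0,0,0.1],[0,0,0],[0,0,0]], turn=[[0,0,0],[0,0,0],[0,0,0],[0,0,0]])

```text
time_s: 7.73
position: [0.5689, -0.1472, 0.0937]
tool_rot: [[-0.984, -0.18, 0.001], [-0.18, 0.984, -0.001], [-0.001, -0.001, -1.0]]
ft_force: [-3.6, 1.4, 8.5]
grip_width: 0.0232
gripper_force: 45.6
```

The force has stepped up, so the collar is seated on the carriage. Releasing and withdrawing.

>>> move_arm(jaw=[2.6,3,3.6,4.4,5,5.5,5.5,5.5], dp=[[0,0,0],[0,0,0],[0,0,0],[0,0,0],[0,0,0],[0,0,0],[0,0,0],[0,0,0]], turn=[[0,0,0],[0,0,0],[0,0,0],[0,0,0],[0,0,0],[0,0,0],[0,0,0],[0,0,0]])

```text
time_s: 8.4
position: [0.5687, -0.1471, 0.0922]
tool_rot: [[-0.984, -0.18, -0.0], [-0.18, 0.984, -0.0], [0.0, 0.0, -1.0]]
ft_force: [0.8, -0.6, -0.2]
grip_width: 0.0551
gripper_force: 0.0
```

>>> move_arm(jaw=[5.5,5.5,5.5,5.5,5.5,5.5,5.5,5.5,5.5,5.5,5.5,5.5], dp=[[0,0,-0.5],[0,0,-1],[0,0,-2],[0,0,-3],[0,0,-3],[0,0,-3],[0,3,0],[0,3.5,0],[0,3.5,0],[0,3.5,0],[0,3.5,0],[0,0,0]], turn=[[0,0,0],[0,0,0],[0,0,0],[0,0,0],[0,0,0],[0,0,0],[0,0,0],[0,0,0],[0,0,0],[0,0,0],[0,0,0],[0,0,0]])

```text
time_s: 9.4
position: [0.5366, 0.0251, 0.2188]
tool_rot: [[-0.983, -0.185, 0.001], [-0.185, 0.983, 0.001], [-0.001, 0.001, -1.0]]
ft_force: [0.6, 0.2, 0.4]
grip_width: 0.055
gripper_force: 0.0
```

```bash
python3 - <<'E'
from h import *
im,d=cams.get_image("side");im2,d2=cams.get_image("top")
cv2.imwrite("pics/f1.png",np.hstack([cv2.resize(im[60:180,280:408,::-1],(400,375),interpolation=3),cv2.resize(im2[160:295,400:544,::-1],(400,375),interpolation=3)]))
for n,I,D,(u,v) in(("side",im,d,(348,110)),("top",im2,d2,(464,225))):
    W=cloud(n,D);I=I.astype(int);m=np.zeros((480,640),bool);m[v-40:v+45,u-35:u+35]=1;m&=(D>0)&(W[...,2]>.078)&(W[...,2]<.16)
    b=m&(I.max(-1)<60)&(W[...,2]>.1);r=m&(I[...,0]>100)&(I[...,1]<60)&(W[...,2]>.085)
    for k in(b,r):
        if k.sum()>3: print(n,k.sum(),W[k].mean(0).round(4),W[k].max(0).round(4),cv2.minAreaRect((W[k][:,:2]*1000).astype(np.float32)))
    tp=b&(W[...,2]>np.percentile(W[b][:,2],95)-.005); print("top face",W[tp].mean(0))
E
```

```text
Traceback (most recent call last):
IndexError: index -1 is out of bounds for axis 0 with size 0
```

View pics/f1.png

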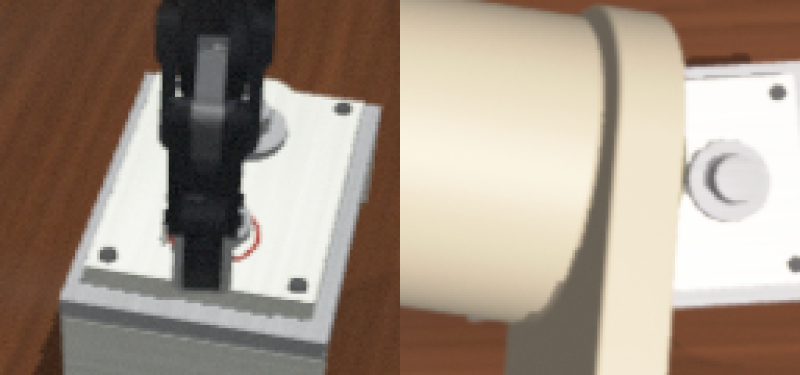

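The arm still blocks both views, although the collar shows inside the ring. Moving further away.

>>> move_arm(jaw=[5.5,5.5,5.5,5.5,5.5,5.5,5.5], dp=[[0,3.5,-1],[0,3.5,-1],[0,3.5,0],[0,3.5,0],[0,3.5,0],[0,2,0],[0,0,0]], turn=[[0,0,0],[0,0,0],[0,0,0],[0,0,0],[0,0,0],[0,0,0],[0,0,0]])

```text
time_s: 10.08
position: [0.5026, 0.2142, 0.2378]
tool_rot: [[-0.983, -0.183, 0.001], [-0.183, 0.983, 0.001], [-0.001, 0.001, -1.0]]
ft_force: [0.8, -0.7, 0.0]
grip_width: 0.0552
gripper_force: 0.0
```

```bash
python3 - <<'E'
from h import *
im,d=cams.get_image("side");im2,d2=cams.get_image("top")
cv2.imwrite("pics/f2.png",np.hstack([cv2.resize(im[60:180,280:408,::-1],(400,375),interpolation=3),cv2.resize(im2[160:295,400:544,::-1],(400,375),interpolation=3)]))
for n,I,D,(u,v) in(("side",im,d,(348,110)),("top",im2,d2,(464,225))):
    W=cloud(n,D);I=I.astype(int);m=np.zeros((480,640),bool);m[v-40:v+45,u-35:u+35]=1;m&=(D>0)&(W[...,2]>.078)&(W[...,2]<.16)
    b=m&(I.max(-1)<60)&(W[...,2]>.12);r=m&(I[...,0]>100)&(I[...,1]<60)&(W[...,2]>.085)
    for k in(b,r):
        if k.sum()>3: print(n,k.sum(),W[k].mean(0).round(4),W[k].max(0).round(4),cv2.minAreaRect((W[k][:,:2]*1000).astype(np.float32)))
for r in cams.mark_of("top","plain_pin"): print(r["p"],np.array(r["location"])*[640,480])
E
```

```text
top 138 [ 0.569  -0.1486  0.1277] [ 0.5783 -0.1372  0.1308] ((567.3072509765625, -148.91412353515625), (21.668628692626953, 21.297273635864258), 7.29752779006958)
top 72 [ 0.5649 -0.1341  0.1157] [ 0.5736 -0.1303  0.1263] ((565.5616455078125, -135.08213806152344), (16.235441207885742, 8.678902626037598), 11.5479736328125)
```

View pics/f2.png

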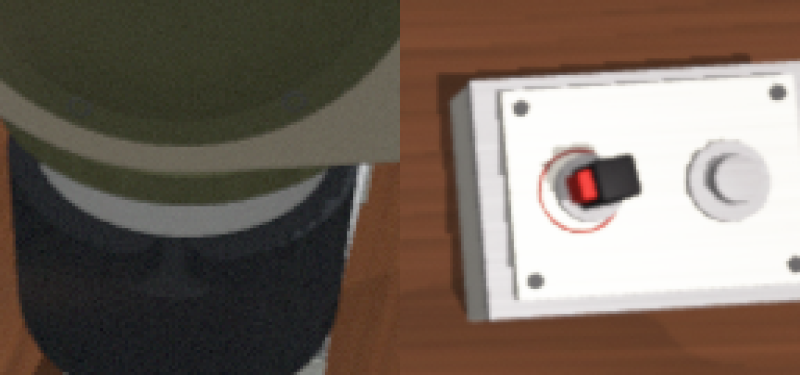

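The pin stands upright in the ring (right crop 600,185). Its top is at 0.128 m as expected, it is about 3 mm off centre, and the button is sprung out.

```bash
python3 -c "
from rig import ticket
print(ticket.close_job())"
```

```text
the job is handed in; nothing more can be done
None
```

The ball-lock pin is seated in the red-ringed hole about 3 mm off centre, with its collar down and its button sprung out. The arm never went near the plain pin, though the arm hid it in my last picture. I handed the job in after about 10 s of the 45 s, and the close call returned no verdict.

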